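# Open the braced stain-remover jar

## Robot

A 7-joint arm with a two-finger parallel gripper is mounted at the origin on the work surface. World frame = base frame: x ahead of the robot, y to its left, z up, the work surface at z = 0. Lengths are in m, angles in rad, forces in N, time in s.
With the tool pointing down it reaches from about 0.4 to 0.85 m from the base axis. Payload 10.4 kg.
Tool frame: the origin (TCP) lies midway between the tips of the shut fingers; the grasp point (between the pads) lies 19 mm behind it (manip.grasp_offset is the distance from the TCP to the grasp point, in m); z points along the fingers, y is the line along which they close (so a half turn about z gives the same grasp; the last joint's range is limited). The gripper opens to 85 mm and grips with 20 to 120 N. Pads are 22 mm wide; open, the fingers measure 114 mm over their backs; the gripper's body (76 mm by 85 mm) begins 54 mm behind the grasp point. The pads swing forward as they close: fully open they stand 13 mm farther back than shut.
Start: joints at [-1.299, 0.332, -0.065, 1.46, 0.022, 1.35, -0.088], TCP at [0.182, 0.598, 0.231] pointing down, gripper open.
Joint ranges: [-2.6, 2.6], [-0.5, 2.12], [-1.47, 1.34], [0.16, 2.42], [-1.27, 4.41], [0.06, 2.06], [-2.6, 2.6]. Speed limits (rad/s): [2.22, 2.22, 2.79, 2.79, 3.14, 3.14, 3.14].

## Interface

Orientations are given as a unit quaternion [x, y, z, w].
In Python, from workcell import manip gives the robot as it stands.
- The arm moves only by the tool move_tool, called after "Request:" by a JSON object that holds its "fn" and its "kwargs". Schema: {"type":"object","properties":{"increments":{"type":"array","items":{"type":"array","prefixItems":[{"type":"array","items":{"type":"number"},"minItems":3,"maxItems":3},{"type":"array","items":{"type":"number"},"minItems":3,"maxItems":3},{"type":"number"}],"minItems":3,"maxItems":3},"minItems":1,"maxItems":20},"grip_force":{"type":"number"},"only":{"type":"string"},"quiet":{"type":"boolean"},"lines":{"type":"string"}},"required":["increments"],"additionalProperties":false}. increments is a list of rows, 1 to 20 of them, each written [[rx, ry, rz], [dx, dy, dz], opening]: a rotation vector rx, ry, rz in rad, then dx, dy, dz in cm, then the opening from 0.0 (shut) to 1.0 (fully open); each row is the pose to reach, as a shift and turn from the pose commanded when the call began, along the tool's axes at that moment; what a row does not reach only later rows make up. A row lasts 1/8 s, in which the tool goes at most 0.0625 m and 0.188 rad, less where a joint would pass 70% of its speed; a pose out of reach is approached as far as the arm can. The fingers move at their own pace and stop on an object; grip_force is the grip in N (left out, the last holds). Time passes only in rows, so rows that do not move let the fingers close. The tool returns the time, the measured TCP pose, the force, the opening and the grip force at its end. only (a regular expression) keeps the lines of the reply that match it, lines (a string "A,B") keeps lines A to B, and quiet returns only ok. Input that does not fit is refused with a message, and nothing moves.
- manip.get_obs(): the state, without advancing time (a new reading comes with each control period).
- manip.camera(name): name is "scene" or "top"; returns the picture (420x560x3 uint8, blue, green, red); there is no depth.
- manip.calibration(name): a dict with "fx", "fy", "cx", "cy" (pixels), "world_from_camera" (4x4, takes a point from camera to world coordinates). Camera axes: x right, y up, looking along -z (the intrinsics and any distortion apply to the point x, -y, -z); pixel columns grow to the right and rows downward; lengths in m; the calibration is good to about 2 mm. A picture is of the moment at which its call begins. calibration takes no time and is no camera call.
- manip.hand_in(): hands the job in; it is judged then, once.
The state is a dict: "clock": time; "joint_pos": joint angles; "joint_velocities": joint speeds; "tau": joint torques, N m; "position": TCP position; "ee_rot": TCP orientation; "ft_force": force on the tool from outside, world axes, zero at the start; "torque": the same for the moment, N m; "grip_width": opening from 0.0 (shut) to 1.0 (fully open); "grasp_force": force on a finger pad.
Only numpy, scipy, OpenCV 4.12 (cv2) and the standard library are available. Lean on these libraries where they do the work, as an engineer would, in place of code of your own. Each camera call takes 0.05 s, during which the arm holds its last target. There are 200 camera calls.

## Task

On the laundry counter a white jar with a blue screw cap stands in a grey holder. Press straight down on the cap until the jar is fully home in the holder, which braces it, then unscrew the cap counter-clockwise until its threads let go, leaving the jar seated. Lift the free cap a few centimetres straight up and finish still holding it level and still above the open jar; leave everything else on the counter alone.

Things in the scene. Friction and masses are not known exactly. Their poses are not given: they have to be found in the camera images.
- holder: Grey square holder fixed to the counter, 120 x 120 x 27 mm high, with a square well 80.4 mm wide that keeps the jar's square foot from turning. Origin: centre of its underside, on the counter; z up; x and y square to its sides.
- seat (a joint): How far the rubber seat in the holder's well has been pushed down, in m: 0 = up (the jar stands 10 mm too high, its foot 22 mm above the counter), 0.010 = fully home. It moves stiffly, takes about 7 to 12 N of push on the jar or cap, and stays where it is left.
- jar: Loose white jar, 0.3 to 0.6 kg, in the holder: square foot 78 mm wide, 32 mm high, orange mark on its +x side; round body 74 mm across, green band; shoulder slopes in from 76 to 86 mm up. Origin: centre of its underside; z up; x towards the orange mark, parallel to the holder's x.
- jar_rim (a point): Centre of the jar's mouth, 108 mm above its underside, hidden inside the cap at the start. The neck below it is 32 mm across with three thread lands reaching 45 mm across. Axes as the jar.
- cap: Blue round screw cap, 60 g, 32.5 mm tall: smooth round grip 56 mm across from 16.5 to 32.5 mm above its lower edge, below it a skirt 55 mm across. Origin: centre of its lower edge; z up; x along the white stripe on top. Screwed on, its origin is 92.5 mm above the jar's underside; nothing surrounds the cap, the jar's shoulder is about 7 mm below its edge.
- cap_top (a point): Centre of the cap's flat top, where to press; a white stripe runs from it towards +x. A sprung liner (about 20 N) makes the cap tight: some 0.1 to 0.4 N m to turn, so grip firmly; when free the liner pushes it up 3 mm. Until it is unscrewed, pulling up drags the jar out of the holder; once free it lifts straight off.
- cap_edge (a point): Centre of the cap's lower edge, same point and axes as cap. Unscrewing: at the start its x is within 8 degrees of the jar's x. Turned counter-clockwise seen from above it keeps its height, lets go once its x is 46 degrees past the jar's x, and meets a stop at 78 degrees: about 60 degrees from the start frees it.
- spare_jar: Bystander: closed white round jar with a red cap, 72 mm across, 120 mm tall, not in a holder. Origin: centre of underside.
- bottle: Bystander: white bottle with a green cap, 68 mm across, 170 mm tall. Origin: centre of underside.
- carton: Bystander: orange carton 70 x 90 x 120 mm tall. Origin: centre of underside.
- cup: Bystander: clear measuring cup, 68 mm across, 75 mm tall. Origin: centre of underside.
- brush: Bystander: wooden-handled brush lying flat at the back.
- lint_filter: Bystander: grey dryer lint filter lying flat at the back, 110 x 160 x 16 mm. Origin: centre of underside.

How it is judged:
On the way, in this order (a step that is already met when the one before it is completed fails the run):
1. the jar is pressed fully home in the holder, cap still on (value of joint seat above 0.009 m and z of cap in the frame of jar below 0.095 m), for 0.2 s.
2. the cap has come off the threads while the jar stays home (value of joint seat above 0.008 m and z of jar in the frame of holder below 0.016 m and angle between jar's own z axis and vertical below 0.06 rad and z of cap in the frame of jar above 0.1 m), for 0.1 s.
At the end, for the whole second after the job is handed in: The gripper holds the cap, level within 0.2 rad and still, 15 to 80 mm above where it was screwed on and within 20 mm of the jar's axis, touching nothing of the jar; the jar stands upright, fully home in the holder (seat pushed down more than 8 mm, the jar's foot less than 16 mm above the counter) (value of joint seat above 0.008 m and z of jar in the frame of holder below 0.016 m and angle between jar's own z axis and vertical below 0.06 rad and z of cap in the frame of jar between 0.1075 and 0.1725 m and horizontal distance between cap and jar below 0.02 m and angle between cap's own z axis and vertical below 0.2 rad and contact force between the fingers and cap above 1 N and contact force between cap and jar below 0.1 N and linear speed of cap below 0.02 m/s); the arm keeps its last pose, push and grip.
It fails at once if the jar is dragged up out of the holder or tipped (z of jar in the frame of holder above 0.027 m or angle between jar's own z axis and vertical above 0.15 rad).
It fails at once if a bystander is moved more than 3 cm (distance of any of spare_jar, bottle, carton, cup, brush, lint_filter from where it was at the start of the episode above 0.03 m).
It also fails if it takes over 42 s, if anything falls off the work surface, if the arm or the gripper's body presses on something with over 40 N, if the wrist force passes 120 N, or if a joint passes its speed limit or range.

## Working session

There is one attempt and no reset: what is moved stays moved. The work goes in short steps, Python scripts to look and compute and a tool call to move; the robot and the scene stay as the last step left them, time stands still between calls to the robot, and variables do not carry over. Pictures are saved under pics/ and viewed, at most 10 in all, crops included, and the job is handed in when it is done.

```bash
ls; mkdir -p pics
```

Run:
```python
from workcell import manip
import cv2,numpy as np
for n in("scene","top"):
    cv2.imwrite(f"pics/{n}0.png",manip.camera(n)); c=manip.calibration(n); print(n,{k:(np.round(v,4).tolist()) for k,v in c.items()})
o=manip.get_obs()
for k,v in o.items(): print(k,np.round(v,4))
print(manip.grasp_offset)
```

```text
pics
workcell.py
scene {'fx': 463.9312, 'fy': 463.9312, 'cx': 280.6767, 'cy': 208.0695, 'world_from_camera': [[0.0486, -0.7346, 0.6768, 1.4586], [0.9987, 0.0261, -0.0434, -0.0555], [0.0142, 0.678, 0.7349, 1.0731], [0.0, 0.0, 0.0, 1.0]]}
top {'fx': 409.4159, 'fy': 409.4159, 'cx': 279.879, 'cy': 211.4806, 'world_from_camera': [[0.0132, 0.9835, -0.1804, 0.3834], [-0.9998, 0.0109, -0.0137, -0.0], [-0.0115, 0.1806, 0.9835, 1.2682], [0.0, 0.0, 0.0, 1.0]]}
clock 0.1
joint_pos [-1.2986  0.3328 -0.0647  1.4609  0.0216  1.3499 -0.0885]
joint_velocities [ 0.0008 -0.003   0.0011 -0.0016 -0.0002 -0.      0.0007]
tau [ 1.70000e-03 -6.26757e+01  4.93000e-02 -3.92418e+01  1.64000e-02
  7.20000e-03  0.00000e+00]
position [0.1815 0.5977 0.2306]
ee_rot [ 1.468e-01  9.892e-01 -7.000e-04 -1.000e-04]
ft_force [ 0.1488  0.6257 -0.3339]
torque [-0.0237 -0.0007 -0.0027]
grasp_force 0.0
grip_width 1.0014
0.0187
```

View pics/scene0.png

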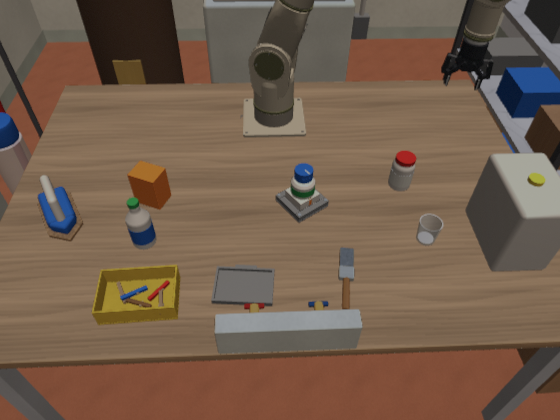

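View pics/top0.png

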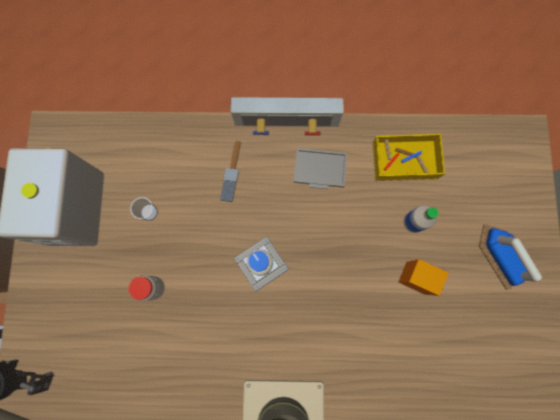

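The scene view shows the holder with the jar at about (303,195) and its blue cap at (303,172). In the top view the cap is at (260,262), with the white stripe towards the upper left. Next I'll measure it.

Create h.py:
```python
import numpy as np,cv2
from workcell import manip
def ray(n,u,v):
    c=manip.calibration(n);T=np.array(c["world_from_camera"])
    d=T[:3,:3]@np.array([(u-c["cx"])/c["fx"],-(v-c["cy"])/c["fy"],-1]);return T[:3,3],d
def plane(n,u,v,z):
    o,d=ray(n,u,v);return o+d*(z-o[2])/d[2]
def cross(a,b):
    (o,d),(p,e)=a,b;s=np.linalg.lstsq(np.c_[d,-e],p-o,rcond=None)[0]
    x,y=o+d*s[0],p+e*s[1];return (x+y)/2,np.linalg.norm(x-y)
```

Run:
```python
from h import *
for n,(x0,y0,x1,y1) in {"top":(225,225,300,300),"scene":(265,150,340,225)}.items():
    im=cv2.imread(f"pics/{n}0.png");cr=im[y0:y1,x0:x1]
    h=cv2.cvtColor(cr,cv2.COLOR_BGR2HSV)
    m=cv2.inRange(h,(105,120,60),(125,255,255))
    k,_=cv2.findContours(m,cv2.RETR_EXTERNAL,cv2.CHAIN_APPROX_NONE)
    c=cv2.convexHull(max(k,key=cv2.contourArea))
    e=cv2.fitEllipse(c);print(n,"blue",e[0]+np.array([x0,y0]),e[1:],cv2.boundingRect(c),plane(n,*(e[0]+np.array([x0,y0])),.147))
    hm=np.zeros_like(m);cv2.drawContours(hm,[c],-1,255,-1)
    w=(hm>0)&(h[...,1]<150)&(h[...,2]>110)
    v,u=np.nonzero(w);print("stripe",list(zip(u+x0,v+y0)))
    if len(u):
        for q in zip(u,v): print(np.round(plane(n,q[0]+x0,q[1]+y0,.147)[:2],4),end=' ')
    print()
    cv2.imwrite(f"pics/{n}c.png",cv2.resize(cr,None,fx=8,fy=8,interpolation=cv2.INTER_NEAREST))
a=cv2.imread("pics/topc.png");b=cv2.imread("pics/scenec.png")
cv2.imwrite("pics/both.png",cv2.resize(np.hstack([a,b]),(800,400)))
```

```text
top blue [258.35795593 260.80889893] ((19.17558479309082, 19.250646591186523), 152.9966583251953) (24, 26, 19, 20) [0.45175382 0.07240293 0.147     ]
stripe [(np.int64(257), np.int64(251)), (np.int64(258), np.int64(251)), (np.int64(259), np.int64(251)), (np.int64(260), np.int64(251)), (np.int64(255), np.int64(252)), (np.int64(261), np.int64(252)), (np.int64(262), np.int64(252)), (np.int64(253), np.int64(253)), (np.int64(254), np.int64(253)), (np.int64(255), np.int64(253)), (np.int64(252), np.int64(254)), (np.int64(253), np.int64(254)), (np.int64(254), np.int64(254)), (np.int64(255), np.int64(254)), (np.int64(256), np.int64(254)), (np.int64(252), np.int64(255)), (np.int64(253), np.int64(255)), (np.int64(254), np.int64(255)), (np.int64(255), np.int64(255)), (np.int64(256), np.int64(255)), (np.int64(250), np.int64(256)), (np.int64(253), np.int64(256)), (np.int64(254), np.int64(256)), (np.int64(255), np.int64(256)), (np.int64(256), np.int64(256)), (np.int64(257), np.int64(256)), (np.int64(266), np.int64(256)), (np.int64(249), np.int64(257)), (np.int64(254), np.int64(257)), (np.int64(255)
[... 2647 characters left out ...]
.int64(307), np.int64(171)), (np.int64(308), np.int64(171)), (np.int64(306), np.int64(172)), (np.int64(307), np.int64(172)), (np.int64(308), np.int64(172)), (np.int64(309), np.int64(172)), (np.int64(307), np.int64(173)), (np.int64(308), np.int64(173)), (np.int64(309), np.int64(173)), (np.int64(308), np.int64(174)), (np.int64(309), np.int64(174))]
[0.4302 0.0893] [0.4335 0.0561] [0.4348 0.0948] [0.4393 0.0974] [0.4421 0.0496] [0.4518 0.0785] [0.4561 0.0781] [0.4562 0.081 ] [0.4563 0.084 ] [0.4604 0.0777] [0.4605 0.0807] [0.4606 0.0836] [0.4607 0.0865] [0.4648 0.0803] [0.4649 0.0832] [0.465  0.0862] [0.4651 0.0891] [0.4692 0.0829] [0.4693 0.0858] [0.4694 0.0887] [0.4736 0.0854] [0.4737 0.0883]
```

View pics/both.png

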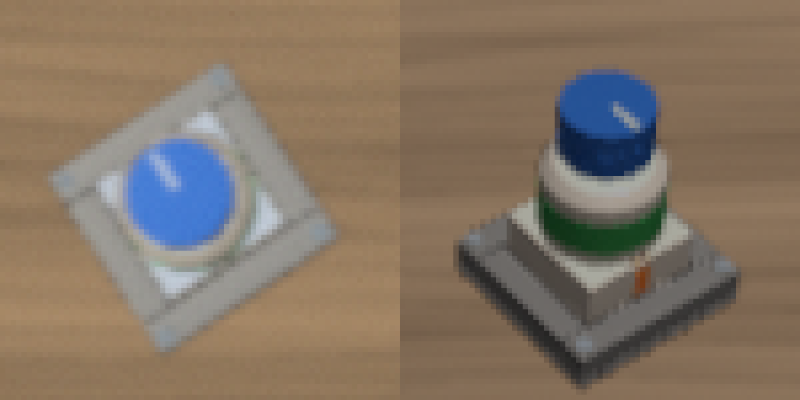

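The crops show the cap's top face centred near (0.4525, 0.073). Its stripe points at about 31° and the holder's x at about 33°, which agrees with the "within 8°" given. Next I'll work out the shift to a point above the cap.

Add to h.py:
```python
from scipy.spatial.transform import Rotation as R
def shift(target,yaw_y):
    """shift and turn in tool axes to TCP target, tool down, closing line at yaw_y deg"""
    o=manip.get_obs();r=R.from_quat(o["ee_rot"]);a=np.radians(yaw_y)
    y=np.array([np.cos(a),np.sin(a),0]);z=np.array([0,0,-1.]);g=R.from_matrix(np.c_[np.cross(y,z),y,z])
    return np.round((r.inv()*g).as_rotvec(),4),np.round(r.inv().apply(np.array(target)-o["position"]),4)
```

Run:
```python
from h import *
print(shift((.4525,.073,.185),9))
for uv in((140,288),): print(plane("top",*uv,.12))
```

```text
(array([-1.100e-03,  8.000e-04,  1.119e+00]), array([-0.4118, -0.4233,  0.0462]))
[0.37446635 0.40021101 0.12      ]
```

Units first: shifts go in cm. So -0.4233 m is -42.33, -0.418 m is -41.8.

Request:
{"fn": "move_tool", "kwargs": {"increments": [[[0,0,0.04],[-1.5,-1.5,0],1],[[0,0,0.12],[-4.5,-4.6,0],1],[[0,0,0.22],[-8,-8.3,0],1],[[0,0,0.32],[-11.8,-12.1,0],1],[[0,0,0.42],[-15.5,-15.9,0.5],1],[[0,0,0.52],[-19.2,-19.7,1],1],[[0,0,0.62],[-22.9,-23.5,1.5],1],[[0,0,0.72],[-26.6,-27.3,2],1],[[0,0,0.82],[-30.3,-31.1,2.5],1],[[0,0,0.92],[-34,-34.9,3],1],[[0,0,1.02],[-37.2,-38.2,4],1],[[0,0,1.08],[-39.5,-40.6,4.5],1],[[-0.001,0.001,1.11],[-40.7,-41.8,4.6],1],[[-0.001,0.001,1.119],[-41.18,-42.33,4.62],1],[[-0.001,0.001,1.119],[-41.18,-42.33,4.62],1],[[-0.001,0.001,1.119],[-41.18,-42.33,4.62],1]], "grip_force": 80}}

```text
clock: 2.1
position: [0.4524, 0.0745, 0.1852]
ee_rot: [0.649, 0.761, 0.001, -0.001]
ft_force: [-0.3, 0.7, 0.4]
grip_width: 1.002
grasp_force: 0.0
```

Run:
```python
from h import *
print(shift((.4525,.073,.115),9), manip.get_obs()["joint_pos"].round(2) if hasattr(manip.get_obs()["joint_pos"],'round') else manip.get_obs()["joint_pos"])
a=manip.camera("top")[200:320,200:320];b=manip.camera("scene")[110:230,245:365]
cv2.imwrite("pics/ab.png",cv2.resize(np.hstack([a,b]),(800,400),interpolation=cv2.INTER_CUBIC))
```

```text
(array([ 0.0004, -0.0017,  0.0021]), array([-0.0016, -0.0001,  0.0702])) [-0.73 -0.03  0.47  1.97  0.01  1.2  -0.11]
```

View pics/ab.png

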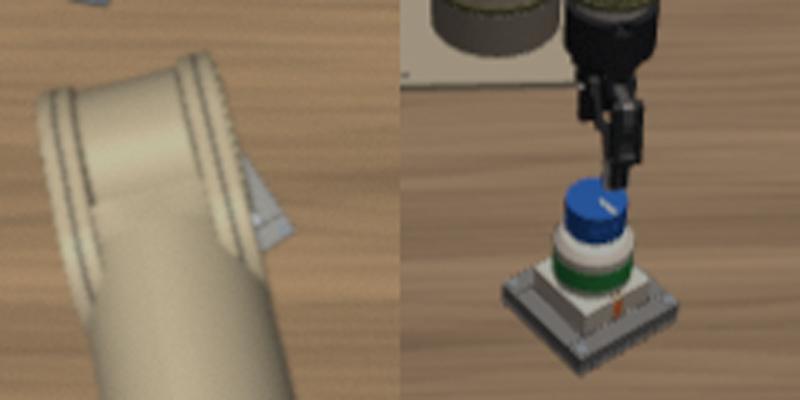

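The finger's front tip is at about (309.5,164.6) in the scene view and the cap's top at about (304,169). I'll check that the finger line really lies over the cap.

Run:
```python
from h import *
print(plane("scene",309.5,164.6,.198),plane("scene",304.1,169.2,.147),plane("scene",303.6,169.2,.147))
```

```text
[0.48944625 0.08528163 0.198     ] [0.45257644 0.07572462 0.147     ] [0.45252762 0.07425014 0.147     ]
```

Request:
{"fn": "move_tool", "kwargs": {"increments": [[[0,0,0],[-0.08,0,1],1],[[0,0,0],[-0.15,0,2.5],1],[[0,0,0],[-0.15,0,4],1],[[0,0,0],[-0.15,0,5.5],1],[[0,0,0],[-0.15,0,6.5],1],[[0,0,0],[-0.15,0,7],1],[[0,0,0],[-0.15,0,7],1]]}}

```text
clock: 3.08
position: [0.4528, 0.072, 0.1149]
ee_rot: [0.65, 0.76, 0.0, -0.0]
ft_force: [0.7, -0.6, -0.3]
grip_width: 0.998
grasp_force: 0.0
```

Request:
{"fn": "move_tool", "kwargs": {"increments": [[[0,0,0],[0,0,0],0.8],[[0,0,0],[0,0,0],0.7],[[0,0,0],[0,0,0],0.6],[[0,0,0],[0,0,0],0.5],[[0,0,0],[0,0,0],0.4],[[0,0,0],[0,0,0],0.4]], "grip_force": 80}}

```text
clock: 3.82
position: [0.4531, 0.0721, 0.1156]
ee_rot: [0.649, 0.76, 0.001, -0.0]
ft_force: [-2.4, -0.7, 6.5]
grip_width: 0.641
grasp_force: 83.0
```

Run:
```python
from h import *
a=manip.camera("scene")[110:230,245:365]
cv2.imwrite("pics/g.png",cv2.resize(a,(600,600),interpolation=cv2.INTER_CUBIC))
```

```text
(no output)
```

View pics/g.png

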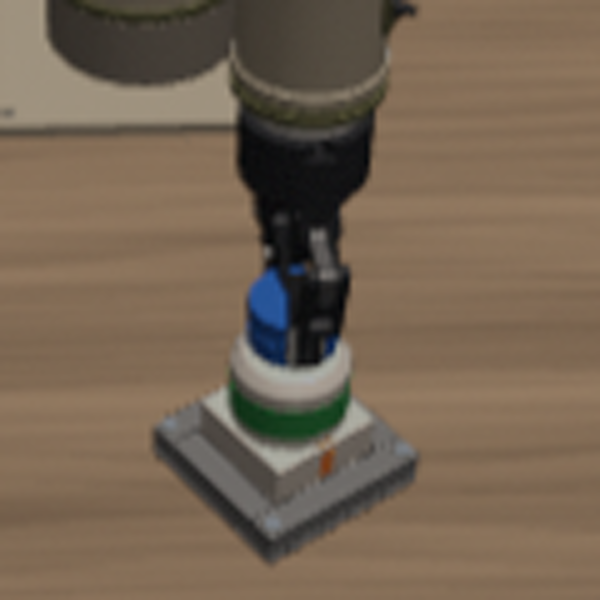

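The cap at about (290,310) is gripped and the jar is upright. Next I'll press down.

Converted, 0.006 m is 0.6, 0.005 m is 0.5.

Request:
{"fn": "move_tool", "kwargs": {"increments": [[[0,0,0],[0,0,0.1],0.4],[[0,0,0],[0,0,0.2],0.4],[[0,0,0],[0,0,0.3],0.4],[[0,0,0],[0,0,0.4],0.4],[[0,0,0],[0,0,0.5],0.4],[[0,0,0],[0,0,0.6],0.4]], "grip_force": 110}}

```text
clock: 4.62
position: [0.4532, 0.0721, 0.1097]
ee_rot: [0.65, 0.76, 0.001, -0.0]
ft_force: [-2.1, -1.6, 8.1]
grip_width: 0.628
grasp_force: 113.4
```

Request:
{"fn": "move_tool", "kwargs": {"increments": [[[0,0,0],[0,0,0.1],0.4],[[0,0,0],[0,0,0.2],0.4],[[0,0,0],[0,0,0.3],0.4],[[0,0,0],[0,0,0.3],0.4]]}}

```text
clock: 5.12
position: [0.4532, 0.0721, 0.1066]
ee_rot: [0.649, 0.76, 0.001, -0.0]
ft_force: [-2.5, -0.5, 7.3]
grip_width: 0.626
grasp_force: 113.7
```

Converted, 0.0013 m is 0.13, 0.0007 m is 0.07.

Request:
{"fn": "move_tool", "kwargs": {"increments": [[[0,0,0],[0,0,0.07],0.4],[[0,0,0],[0,0,0.13],0.4],[[0,0,0],[0,0,0.13],0.4]]}}

```text
clock: 5.5
position: [0.4534, 0.0722, 0.106]
ee_rot: [0.65, 0.76, 0.001, -0.0]
ft_force: [-5.1, -0.4, 14.5]
grip_width: 0.627
grasp_force: 114.2
```

Request:
{"fn": "move_tool", "kwargs": {"increments": [[[0,0,0],[0,0,0.07],0.4],[[0,0,0],[0,0,0.12],0.4],[[0,0,0],[0,0,0.12],0.4]]}}

```text
clock: 5.88
position: [0.4536, 0.0722, 0.1052]
ee_rot: [0.65, 0.76, 0.001, -0.0]
ft_force: [-6.9, -2.3, 20.4]
grip_width: 0.624
grasp_force: 114.5
```

Request:
{"fn": "move_tool", "kwargs": {"increments": [[[0,0,0],[0,0,0.1],0.4],[[0,0,0],[0,0,0.15],0.4],[[0,0,0],[0,0,0.15],0.4],[[0,0,0],[0,0,0.15],0.4]]}}

```text
clock: 6.38
position: [0.454, 0.0724, 0.1049]
ee_rot: [0.65, 0.76, 0.002, -0.0]
ft_force: [-10.5, -3.8, 35.3]
grip_width: 0.63
grasp_force: 116.7
```

Run:
```python
from h import *
a=manip.camera("scene")[110:230,245:365]
cv2.imwrite("pics/p.png",cv2.resize(a,(600,600),interpolation=cv2.INTER_CUBIC))
```

```text
(no output)
```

View pics/p.png

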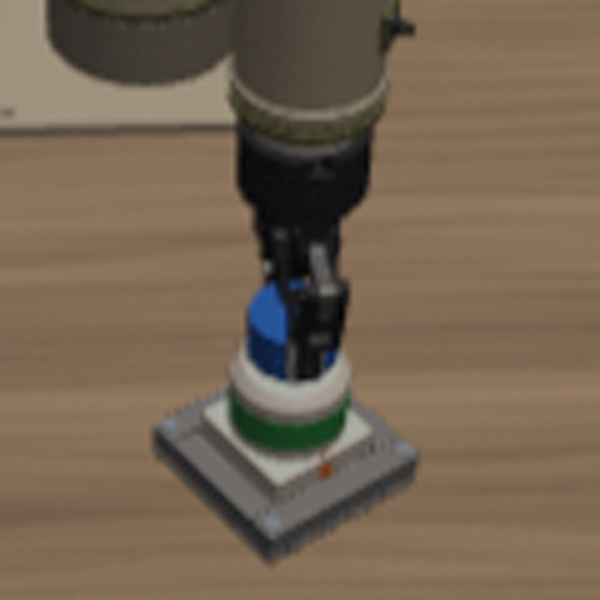

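The jar has sunk: its foot is now almost flush with the well and only the tip of the orange mark shows at (325,468). I'll ease the push and unscrew.

Request:
{"fn": "move_tool", "kwargs": {"increments": [[[0,0,0],[0,0,-0.15],0.4],[[0,0,-0.06],[0,0,-0.15],0.4],[[0,0,-0.14],[0,0,-0.15],0.4],[[0,0,-0.22],[0,0,-0.15],0.4],[[0,0,-0.3],[0,0,-0.15],0.4],[[0,0,-0.38],[0,0,-0.15],0.4],[[0,0,-0.46],[0,0,-0.15],0.4],[[0,0,-0.52],[0,0,-0.15],0.4],[[0,0,-0.56],[0,0,-0.15],0.4],[[0,0,-0.56],[0,0,-0.15],0.4]]}}

```text
clock: 7.68
position: [0.4549, 0.073, 0.1058]
ee_rot: [0.414, 0.91, 0.003, 0.001]
ft_force: [-2.3, 1.8, 19.5]
grip_width: 0.627
grasp_force: 115.2
```

```bash
python3 -c "
from h import *
o=manip.get_obs();print(o['torque'],o['joint_pos'])"
```

```text
[0.15058058 0.57234062 0.01146355] [-0.69110206  0.07714223  0.45479734  2.05467031 -0.04292531  1.01280206
  0.50288341]
```

Request:
{"fn": "move_tool", "kwargs": {"increments": [[[0,0,-0.05],[0,0,0],0.4],[[0,0,-0.12],[0,0,0],0.4],[[0,0,-0.2],[0,0,0],0.4],[[0,0,-0.28],[0,0,0],0.4],[[0,0,-0.36],[0,0,0],0.4],[[0,0,-0.44],[0,0,0],0.4],[[0,0,-0.51],[0,0,0],0.4],[[0,0,-0.56],[0,0,0],0.4],[[0,0,-0.58],[0,0,0],0.4],[[0,0,-0.58],[0,0,0],0.4]]}}

```text
clock: 8.93
position: [0.4551, 0.0732, 0.1059]
ee_rot: [0.136, 0.991, 0.002, 0.002]
ft_force: [-1.6, 1.3, 19.2]
grip_width: 0.624
grasp_force: 115.0
```

Run:
```python
from h import *
o=manip.get_obs();print(o['torque'],R.from_quat(o['ee_rot']).as_matrix()[:,1])
a=manip.camera("scene")[110:230,245:365]
cv2.imwrite("pics/t.png",cv2.resize(a,(600,600),interpolation=cv2.INTER_CUBIC))
```

```text
[ 0.33797048  0.39582688 -0.07971322] [0.26985484 0.96288717 0.00516344]
```

View pics/t.png

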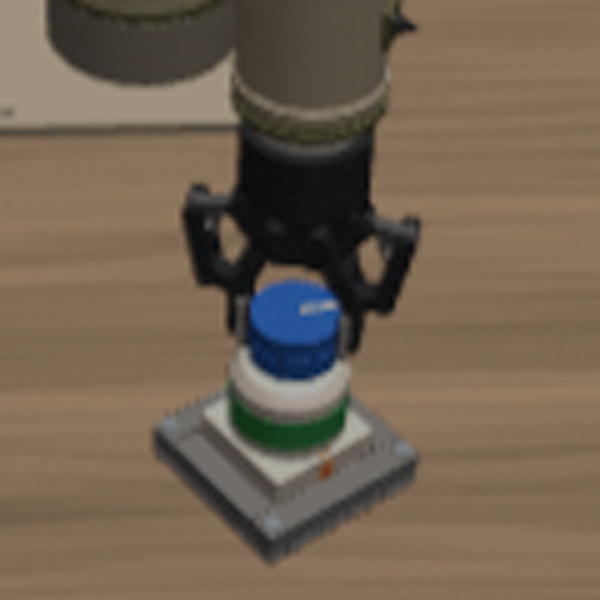

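The stripe now runs from (300,310) to (340,305), near world +y. That's about 60° past the jar's x, so the cap followed the gripper and should be free. I'll lift a little and check the force.

Converted, -0.007 m is -0.7, -0.005 m is -0.5.

Request:
{"fn": "move_tool", "kwargs": {"increments": [[[0,0,0],[0,0,-0.1],0.4],[[0,0,0],[0,0,-0.3],0.4],[[0,0,0],[0,0,-0.5],0.4],[[0,0,0],[0,0,-0.7],0.4],[[0,0,0],[0,0,-0.7],0.4]]}}

```text
clock: 9.6
position: [0.4527, 0.0719, 0.1104]
ee_rot: [0.136, 0.991, 0.001, -0.0]
ft_force: [-0.1, 0.4, -1.0]
grip_width: 0.626
grasp_force: 115.1
```

Converted, -0.035 m is -3.5, -0.034 m is -3.4.

Request:
{"fn": "move_tool", "kwargs": {"increments": [[[0,0,0],[0,0,-0.3],0.4],[[0,0,0],[0,0,-0.8],0.4],[[0,0,0],[0,0,-1.4],0.4],[[0,0,0],[0,0,-2],0.4],[[0,0,0],[0,0,-2.6],0.4],[[0,0,0],[0,0,-3.1],0.4],[[0,0,0],[0,0,-3.4],0.4],[[0,0,0],[0,0,-3.5],0.4],[[0,0,0],[0,0,-3.5],0.4],[[0,0,0],[0,0,-3.5],0.4],[[0,0,0],[0,0,-3.5],0.4],[[0,0,0],[0,0,-3.5],0.4]]}}

```text
clock: 11.1
position: [0.4528, 0.072, 0.1455]
ee_rot: [0.136, 0.991, 0.001, -0.0]
ft_force: [0.2, -0.3, 0.1]
grip_width: 0.629
grasp_force: 115.1
```

Run:
```python
from h import *
a=manip.camera("scene")[110:230,245:365]
cv2.imwrite("pics/l.png",cv2.resize(a,(600,600),interpolation=cv2.INTER_CUBIC))
```

```text
(no output)
```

View pics/l.png

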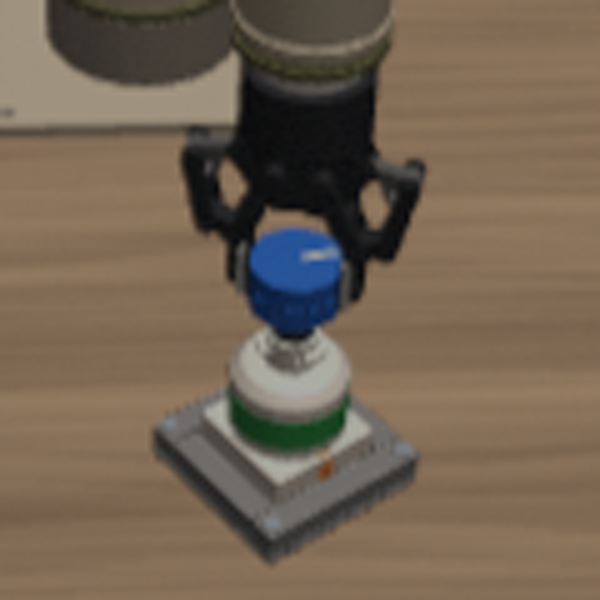

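The cap at (295,280) is held level above the open neck at (292,350). The jar is still seated, with the orange mark at (325,468) unchanged.

```bash
python3 -c "
from workcell import manip
print(manip.hand_in())"
```

```text
the job is handed in; nothing more can be done
None
```

I pressed the jar home, unscrewed the cap about 65° counter-clockwise and handed in with it held level and still about 40 mm above the open, seated jar; the hand-in returned no verdict.

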